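# Close and pin the stone-holding frame

## Robot

A 6-joint arm with a two-finger parallel gripper is mounted at the origin on the work surface. World frame = base frame: x ahead of the robot, y to its left, z up, the work surface at z = 0. Lengths are in m, angles in rad, forces in N, time in s.
With the tool pointing down it reaches from about 0.325 to 0.925 m from the base axis. Payload 3.1 kg.
Tool frame: the origin (TCP) lies at the very end of the fingers, on their centre line; the grasp point (between the pads) lies ctrl.tcp_to_grasp behind it (ctrl.tcp_to_grasp is the distance from the TCP to the grasp point, in m); z points along the fingers, y is the line along which they close (so a half turn about z gives the same grasp; the last joint's range is limited). The gripper opens to 85 mm and grips with 20 to 120 N. Pads are 22 mm wide; open, the fingers measure 114 mm over their backs; the gripper's body (76 mm by 85 mm) begins 54 mm behind the grasp point. The pads swing forward as they close: fully open they stand 13 mm farther back than shut.
Start: joints at [1.124, 0.217, 1.613, -0, 1.311, -0.112], TCP at [0.205, 0.59, 0.231] pointing down, gripper open.
Joint ranges: [-2.75, 2.75], [-0.78, 2.1], [0.31, 2.55], [-1.13, 4.27], [0.13, 2.63], [-2.58, 2.58]. Speed limits (rad/s): [2.79, 2.79, 3.14, 3.14, 3.14, 3.14].

## Interface

Orientations are given as a unit quaternion [w, x, y, z].
In Python, from plant import ctrl gives the robot as it stands.
- The arm moves only by the tool carry_out, never from a script. Its argument "increments" is a list of rows, each a list of 3 entries, a list of its own where there are three numbers: the opening, from -1 (shut) to 1 (fully open), so that 0 is half open, then the shift along the tool's x, y, z in m, then the turn, a rotation vector about the tool's x, y, z in rad. In form: [[fingers, [x, y, z], [rx, ry, rz]], ...]. A call has 1 to 5 rows; each row is the pose to reach, as a shift and turn from the pose commanded when the call began, along the tool's axes at that moment; what a row does not reach only later rows make up. A row lasts 1/12 s, in which the tool goes at most 41.7 mm and 7.16 degrees, less where a joint would pass 70% of its speed; a pose out of reach is approached as far as the arm can. A call with a gripper value outside its range is refused whole. The fingers move at their own pace and stop on an object; "force" is the grip in N (left out, the last holds). Time passes only in rows, so rows that repeat a pose let the fingers close. It gives the time, the measured TCP pose, the force, the opening and the grip force at its end, in the units of the state.
- ctrl.get_state(): the state, without advancing time (a new reading comes with each control period).
- ctrl.get_image(name): name is "scene" or "top" or "wrist"; returns a dict with "image" (384x512x3 uint8, red, green, blue), "camera_matrix" (3x3 intrinsics, pixels), "k1" (the pictures are not rectified: a ray, as slopes to the right and down, at radius r is drawn at 1 + k1 r^2 times it, then the intrinsics apply), "camera_from_world" (4x4, takes a point from world to camera coordinates); the wrist camera has in their place "tool_from_camera" (4x4, takes a point from camera to tool coordinates, whose origin is the TCP and whose axes are the flange's). Camera axes: x right, y up, looking along -z (the intrinsics and any distortion apply to the point x, -y, -z); pixel columns grow to the right and rows downward; lengths in m; the calibration is good to about 2 mm. A picture is of the moment at which its call begins: read the wrist's pose just before it. There is no depth.
- ctrl.hand_in(): hands the job in; it is judged then, once.
The state is a dict: "clock": time; "qpos": joint angles; "joint_velocities": joint speeds; "tau": joint torques, N m; "tcp_pos": TCP position; "ee_rot": TCP orientation; "wrist_force": force on the tool from outside, world axes, zero at the start; "ft_torque": the same for the moment, N m; "grip_width": finger opening in m; "finger_force": force on a finger pad.
Only numpy, scipy, OpenCV 4.12 (cv2) and the standard library are available. Lean on these libraries where they do the work, as an engineer would, in place of code of your own. Each camera call takes 0.05 s, during which the arm holds its last target. There are 200 camera calls.

## Task

Swing the frame's gate shut so that its end sits in the fork, then take the quick-release pin from its wooden stand with both side buttons squeezed in, slide it down through the fork and the gate, and push it home against the sprung collar without forcing it. Let go so that the balls spring out under the fork and the pin stays locked in, and leave the stone, the hammer, the chisel and the pot alone.

Things in the scene. Friction and masses are not known exactly. Their poses are not given: they have to be found in the camera images.
- frame: Fixed grey steel stone-holding frame, base plate 210 x 290 x 15 mm. Origin on the bench midway between hinge and fork; z up, +x from the robot side towards the stone, +y towards the hinge. Hinge axis at (0, +100) mm, fork axis at (0, -100) mm; the shut gate lies along y between them. The stone lies on the base at x = +42 to +137 mm, its top 70 mm above the bench.
- fork_foot (a point): Point on top of the base plate, 15 mm above the bench, plumb below the axis of the fork's holes. The fork: two level steel cheeks, 46 x 46 x 10 mm, one above the other with a 42 mm slot between, each with an upright hole 17.2 mm in diameter. The slot is open on the robot and stone sides; the gate's end swings in with at least 2 mm to spare above and below.
- fork_post (a point): Foot of the fork's grey column (top 105 mm above the bench), 132 mm from the frame's middle. The fork's height on it was set by hand and is not reported: top of the upper cheek 106 to 132 mm above the bench, underside of the lower cheek 44 to 70 mm. On the upper cheek a sprung brass collar, 34 mm across, bore 20 mm, its top 12 mm above the cheek when free.
- collar (a joint): How far the sprung collar is pushed down (m): 0 free, 0.008 on its hard stop. Takes 3 N at first, about 8 N at the stop. The pin's balls clear the fork's underside once the collar is down 0.0055 or more; a pin locked in keeps it down about 0.005. A pin let go before that is lifted again.
- gate (a joint): Gate angle (rad): 0 shut with its hole in line with the fork's, positive open towards the frame's -x side, up to 1.0. Its stop when shutting is at -0.02, 4 mm past alignment. Stiff hinge (0.15 N m): stays where left. Its hole, 200 mm from the hinge, is 19 mm in diameter; the pin's tapered nose pulls it into line from up to 4 mm off.
- gate_post (a point): Centre of the top of the dark round post, 16 mm in diameter and 48 mm high, that stands on the gate as its handle, 100 mm from the hinge. The gate bar is 30 mm wide, 12 mm thick; its top is 94 mm above the bench, the post's top 142 mm.
- gate_hinge (a point): The hinge axis of the gate, 88 mm above the bench (mid-thickness of the gate bar).
- stand: Fixed block of light wood, 80 x 80 x 103 mm, with an upright 25 mm hole in which the pin hangs loosely by its shoulder. Origin at the centre of its underside.
- pin: Quick-release (ball-lock) pin, 0.15 to 0.3 kg, hanging upright. Origin on its axis at the underside of the round steel shoulder (31 mm across, 5 mm thick), the face that lands on the collar; z up. Below it the shank, 16 mm in diameter. Its black handle reaches from 5 to 50 mm above the origin, 24 mm wide along x, 32 mm along y.
- pin_grip (a point): Centre of the pin's two button plates, on its axis, 28 mm above the pin's origin. The steel plates stand out of the handle's +y and -y faces (39 mm across them), each 14 mm wide and 26 mm high. Squeeze both between the fingers, along the pin's y; gripping the x faces does not press them.
- pin_nose (a point): Tip of the pin's nose, on its axis, 91 mm below the pin's origin; 6 mm across, widening to 16 mm at 77 mm below the origin. Two balls, 72 mm below the origin on the +y and -y sides, stand out 3.3 mm while the buttons are out and are drawn in when both are fully pressed; only then does the pin pass the holes.
- button_a (a joint): Button on the pin's +y face (m): 0 out (its ball out), 0.0035 fully pressed in, flush with the handle (its ball drawn in). About 4 N to start, 7 N fully pressed.
- button_b (a joint): The same for the button on the -y face.
- stone: Carved pale stone block, 95 x 190 x 55 mm, 2.6 kg, lying on the frame's base. Origin under its centre. Bystander.
- pot: Terracotta pot, 84 mm across, 100 mm high, fixed to the bench near the stand. The pot and the stand may swap places. Origin under its centre. Bystander.
- club_hammer: Club hammer lying on the bench to the left of the frame, 250 mm long, head 45 x 100 x 45 mm. Bystander.
- chisel: Steel chisel, 210 mm long, 20 mm thick, lying on the bench between the robot and the frame. Bystander.
There are look-alikes about, which are no part of the job. There is more than one size of the pin; the job needs the middle-sized.

How it is judged:
On the way, in this order (a step that is already met when the one before it is completed fails the run):
1. the gate is shut, its end in the fork (within 0.03 rad of alignment) (value of joint gate between -0.03 and 0.03 rad), for 0.2 s.
2. the pin, both buttons squeezed, stands in the fork's holes and has pushed the collar down more than 4.5 mm (value of joint each of button_a, button_b above 0.0028 m and value of joint collar above 0.0045 m and horizontal distance between pin and fork_foot below 0.004 m), for 0.1 s.
At the end, for the whole second after the job is handed in: The pin stands at rest, upright (within 0.08 rad) in the fork's holes (axis within 4 mm, nose within 6 mm), released, both buttons and balls out (under 1 mm pressed), locked so that it holds the sprung collar down by more than 4.5 mm, with the gate shut (within 0.02 rad) (value of joint collar above 0.0045 m and value of joint each of button_a, button_b below 0.001 m and horizontal distance between pin and fork_foot below 0.004 m and angle between pin's own z axis and vertical below 0.08 rad and horizontal distance between pin_nose and fork_foot below 0.006 m and value of joint gate between -0.02 and 0.02 rad and linear speed of pin below 0.02 m/s); the robot touches nothing.
It fails at once if the pin is forced: more than 40 N between the pin and the frame (fork, collar, gate) (contact force between pin and frame above 40 N).
It fails at once if the stone is pushed more than 15 mm (distance of stone from where it was at the start of the episode above 0.015 m).
It fails at once if the hammer or the chisel is moved more than 20 mm, or the pot is pushed with more than 10 N (distance of any of club_hammer, chisel from where it was at the start of the episode above 0.02 m or contact force between any of the arm, the fingers and pot above 10 N).
It also fails if it takes over 64 s, if anything falls off the work surface, if the arm or the gripper's body presses on something with over 40 N, if the wrist force passes 120 N, or if a joint passes its speed limit or range.

## Working session

There is one attempt and no reset: what is moved stays moved. The work goes in short steps, Python scripts to look and compute and a tool call to move; the robot and the scene stay as the last step left them, time stands still between calls to the robot, and variables do not carry over. Pictures are saved under pics/ and viewed, at most 10 in all, crops included, and the job is handed in when it is done.

Besides the shell and the picture viewer there is one more tool, called after "Call:" as name(argument=value, ...) on one line, values as JSON. carry_out: Moves the arm, as the interface text tells. Its arguments: {"type":"object","properties":{"increments":{"type":"array","items":{"type":"array"}},"force":{"type":"number"}},"required":["increments"]}

```bash
mkdir -p pics; ls
cat > h.py <<'E'
import numpy as np, cv2
from plant import ctrl
from scipy.spatial.transform import Rotation as R
def T():
    s=ctrl.get_state(); M=np.eye(4); q=s['ee_rot']; M[:3,:3]=R.from_quat([q[1],q[2],q[3],q[0]]).as_matrix(); M[:3,3]=s['tcp_pos']; return M
def snap(name,fn):
    Tt=T(); d=ctrl.get_image(name)
    cfw=d['camera_from_world'] if 'camera_from_world' in d else np.linalg.inv(Tt@np.array(d['tool_from_camera']))
    cv2.imwrite(f'pics/{fn}.png',d['image'][:,:,::-1]); np.savez(f'pics/{fn}.npz',K=d['camera_matrix'],k1=d['k1'],cfw=cfw)
def ray(fn,u,v):
    d=np.load(f'pics/{fn}.npz'); K=d['K']; x=(u-K[0,2])/K[0,0]; y=(v-K[1,2])/K[1,1]
    rd=np.hypot(x,y); r=rd
    for _ in range(30): r=rd/(1+d['k1']*r*r)
    s=r/rd if rd else 1
    M=np.linalg.inv(d['cfw']); return M[:3,3], M[:3,:3]@np.array([x*s,-y*s,-1])
def atz(fn,u,v,z):
    o,d=ray(fn,u,v); return o+d*(z-o[2])/d[2]
def tri(obs):
    A=np.zeros((3,3));b=np.zeros(3)
    for fn,u,v in obs:
        o,d=ray(fn,u,v); d=d/np.linalg.norm(d); P=np.eye(3)-np.outer(d,d); A+=P;b+=P@o
    p=np.linalg.solve(A,b); return p
def proj(fn,p):
    d=np.load(f'pics/{fn}.npz'); c=d['cfw']@np.append(p,1); x,y=c[0]/-c[2],-c[1]/-c[2]; f=1+d['k1']*(x*x+y*y); K=d['K']
    return K[0,0]*x*f+K[0,2],K[1,1]*y*f+K[1,2]
def crop(fn,u0,v0,u1,v1,k,out):
    im=cv2.imread(f'pics/{fn}.png')[v0:v1,u0:u1]; cv2.imwrite(f'pics/{out}.png',cv2.resize(im,None,fx=k,fy=k,interpolation=cv2.INTER_CUBIC))
E
python3 - <<'E'
from h import *
for n in ['scene','top','wrist']: snap(n,n+'0')
a=cv2.imread('pics/scene0.png');b=cv2.imread('pics/top0.png')
cv2.imwrite('pics/v1.png',np.vstack([a,b])[:, :] if 0 else cv2.resize(a,(800,600),interpolation=cv2.INTER_CUBIC)); cv2.imwrite('pics/v2.png',cv2.resize(b,(800,600),interpolation=cv2.INTER_CUBIC))
print(ctrl.get_state(),ctrl.tcp_to_grasp)
for n in ['scene0','top0','wrist0']:
    d=np.load(f'pics/{n}.npz');print(n,np.linalg.inv(d['cfw']).round(3),d['K'][0],d['k1'])
E
```

```text
pics
{'clock': 0.15, 'qpos': array([ 1.12380843e+00,  2.17577806e-01,  1.61460189e+00,  1.28405169e-05,
        1.31129213e+00, -1.12206261e-01]), 'joint_velocities': array([ 0.00028375, -0.00171195, -0.00253073,  0.00072468,  0.00037052,
       -0.00056202]), 'tau': array([ 1.54901183e-03, -3.97450912e+01, -3.04415560e+01, -7.58111219e-05,
        5.76945036e-03, -4.04475813e-06]), 'tcp_pos': array([0.20505493, 0.58973263, 0.23025116]), 'ee_rot': array([-2.65258031e-04,  1.66611762e-01,  9.86022129e-01, -9.01383826e-04]), 'wrist_force': array([-0.76379706,  0.55766849, -0.4161765 ]), 'ft_torque': array([-0.00280689,  0.03827565, -0.00800328]), 'finger_force': 0.0, 'grip_width': 0.08531088824343473} 0.0187
scene0 [[ 0.761 -0.531  0.374  0.937]
 [ 0.649  0.631 -0.425 -0.395]
 [-0.01   0.566  0.824  1.08 ]
 [ 0.     0.     0.     1.   ]] [422.78913006   0.         252.55086627] -0.15257976671745643
top0 [[-0.029  0.987 -0.156  0.397]
 [-0.999 -0.024  0.034  0.112]
 [ 0.03   0.157  0.987  0.941]
 [ 0.     0.     0.     1.   ]] [359.87707329   0.         256.35545146] -0.042696537266548866
wrist0 [[ 0.328 -0.895 -0.303  0.128]
 [ 0.945  0.31   0.108  0.617]
 [-0.002 -0.322  0.947  0.373]
 [ 0.     0.     0.     1.   ]] [284.60849061   0.         255.5130394 ] -0.00016213938022025882
```

View pics/v1.png

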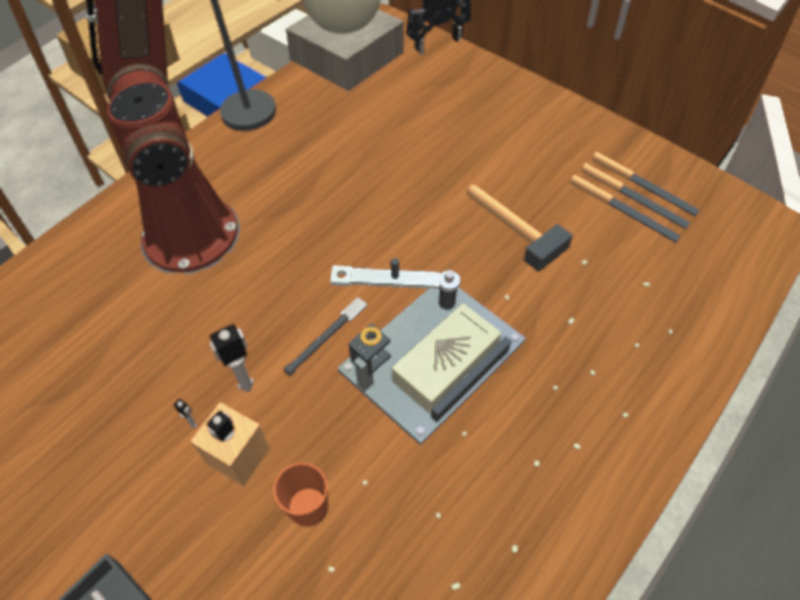

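View pics/v2.png

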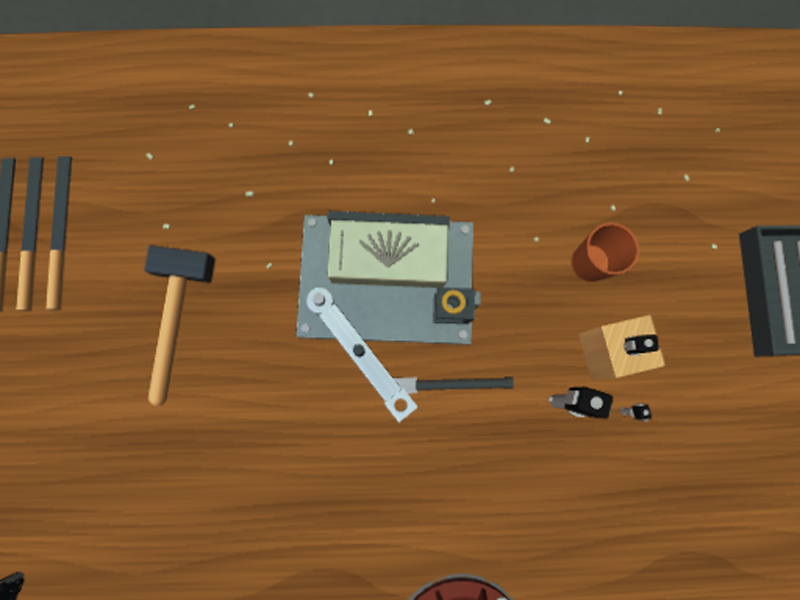

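Candidates in the top view: a large pin at (590,402), a small one at (640,411), and the pin in the wooden stand at (642,344). The task puts the middle-sized one in the stand, so that one fits. I'll confirm it in an enlarged crop and read the frame points from the same picture.

Run:
```python
from h import *
def c(fn,u0,v0,w,h,k): 
    im=cv2.imread(f'pics/{fn}.png')[v0:v0+h,u0:u0+w]; return cv2.resize(im,(w*k,h*k),interpolation=cv2.INTER_CUBIC)
# top: frame(185,135,130x75... ) 
a=c('top0',186,134,133,80,3); b=c('top0',340,190,90,80,3) if 0 else c('top0',350,195,75,80,5)
c1=c('scene0',205,160,133,100,3); d=c('scene0',105,200,80,100,5)
A=np.zeros((600,800,3),np.uint8); A[:240,:399]=a; A[:400,400:775]=b; A[250:550,:399]=c1
cv2.imwrite('pics/v3.png',A); 
e=np.zeros((600,800,3),np.uint8); e[:500,:400]=d; e[:500,400:]=c('scene0',205,155,80,100,5); cv2.imwrite('pics/v4.png',e)
```

```text
(no output)
```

View pics/v3.png

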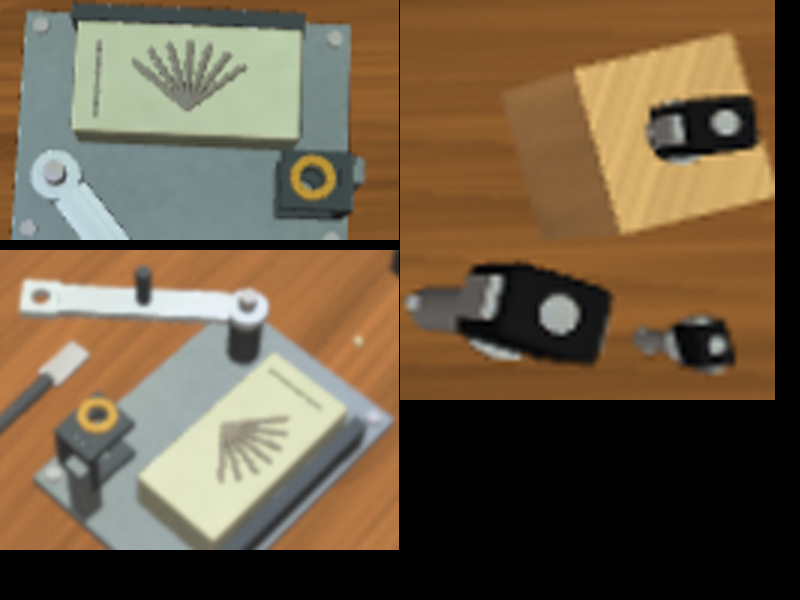

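View pics/v4.png

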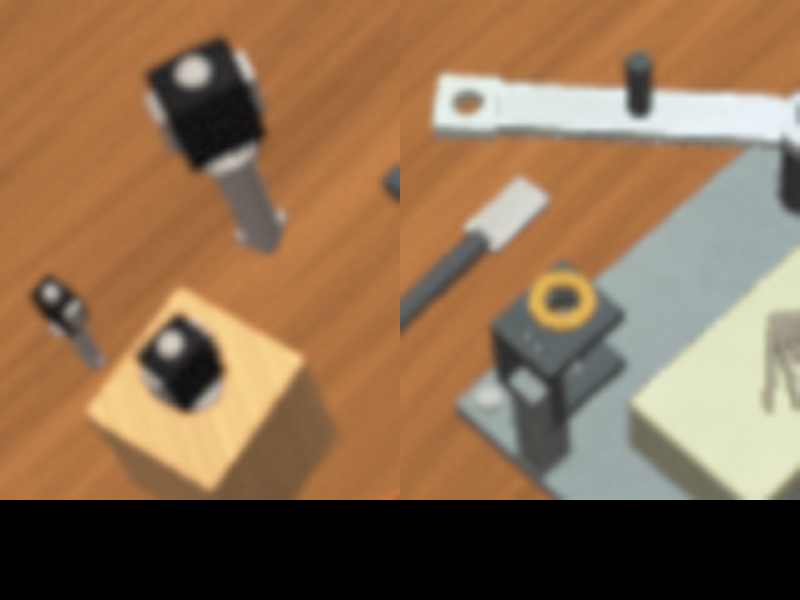

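The crops confirm it: the stand's pin is between the other two in size, with its cap at top (415,219.6) and scene (139.2,268.8). The other readings are collar at top (290.7,193) and scene (237.6,214.8), hinge at top (204.3,191.7), and gate post at top (229.8,224).

Run:
```python
from h import *
P={'cap':((415,219.6),(139.2,268.8)),'collar':((290.5,192.8),(237.4,214.6)),'hinge':((204.2,191.5),(287.6,176.5)),'post':((229.8,224),(252.6,166.8)),'hole':((256,259.2),(218.3,175.2))}
for k,(t,s) in P.items():
    p=tri([('top0',*t),('scene0',*s)]); print(k,p.round(4),'reproj',np.round(np.array(proj('top0',p))-t,1),np.round(np.array(proj('scene0',p))-s,1))
for c in [(575,69),(733,33),(775,190),(621,235)]: print('stand',atz('top0',350+(c[0]-400)/5,195+c[1]/5,.103).round(4))
for c in [(28,12),(349,25)]: print('base',atz('top0',186+c[0]/3,134+c[1]/3,.015).round(4))
print('handle edge top', [atz('top0',350+(c[0]-400)/5,195+c[1]/5,.153).round(4) for c in [(688,103),(752,97),(756,147),(690,157)]])
print('chisel',[atz('top0',u*.64,v*.64,.01).round(3) for u,v in [(400,385),(513,382)]])
print('pot',atz('top0',612*.64,250*.64,.1))
print('bigpin top',atz('top0',350+160/5,195+315/5,.12),atz('top0',350+317/5,195+345/5,.06))
```

```text
cap [ 0.4572 -0.2684  0.1533] reproj [-0.5 -0.4] [-0.5 -0. ]
collar [0.5279 0.0067 0.1328] reproj [-0.3 -0.3] [-0.4  0. ]
hinge [0.5408 0.2065 0.1035] reproj [-0.4 -0.3] [-0.4  0.1]
post [0.4602 0.1465 0.1413] reproj [-0.6 -0.5] [-0.6  0.1]
hole [0.3796 0.0883 0.0923] reproj [-0.2 -0.1] [-0.2  0. ]
stand [ 0.488  -0.2227  0.103 ]
stand [ 0.5033 -0.302   0.103 ]
stand [ 0.4276 -0.3152  0.103 ]
stand [ 0.4088 -0.2383  0.103 ]
base [0.7003 0.2383 0.015 ]
base [ 0.6826 -0.0475  0.015 ]
handle edge top [array([ 0.4658, -0.2534,  0.153 ]), array([ 0.4677, -0.2833,  0.153 ]), array([ 0.4452, -0.2829,  0.153 ]), array([ 0.4416, -0.252 ,  0.153 ])]
chisel [array([0.41 , 0.085, 0.01 ]), array([ 0.409, -0.103,  0.01 ])]
pot [ 0.6078773  -0.25107687  0.1       ]
bigpin top [ 0.37323114 -0.19955686  0.12      ] [ 0.35413259 -0.30017411  0.06      ]
```

```bash
cat >> h.py <<'E'
def pose(p,yaw):  # tool down, tool y at world angle yaw
    c,s=np.cos(yaw),np.sin(yaw); M=np.eye(4); M[:3,1]=[c,s,0]; M[:3,2]=[0,0,-1]; M[:3,0]=[-s*1*-1*-1,c,0]
    M[:3,0]=np.cross(M[:3,1],M[:3,2]); M[:3,3]=p; return M
def plan(A,B,n):
    ya=np.arctan2(A[1,1],A[0,1]); yb=np.arctan2(B[1,1],B[0,1])
    P=A
    for i in range(1,n+1):
        f=i/n; Q=pose(A[:3,3]*(1-f)+B[:3,3]*f, ya*(1-f)+yb*f) if i<n else B
        D=np.linalg.inv(P)@Q; print(D[:3,3].round(4).tolist(),R.from_matrix(D[:3,:3]).as_rotvec().round(4).tolist()); P=Q
E
python3 - <<'E'
from h import *
plan(T(),pose([.4602,.1465,.2],np.radians(-53.7)),4)
print('arc')
h=np.array([.5408,.2065]);
B0=None
a0=pose([.4602,.1465,.105],np.radians(-53.7))
pts=[]
for th in [.875,.7,.525,.35,.175,0]:
    y=-.0645; d=np.array([-np.sin(th)*np.cos(y)+np.sin(y)*np.cos(th), -np.cos(th)*np.cos(y)-np.sin(th)*np.sin(y)]); pts.append(h+.1*d); 
    D=np.linalg.inv(pose([*pts[0],.105],-.0645-.875))@pose([*pts[-1],.105],-.0645-th); print(th,pts[-1].round(4),D[:3,3].round(4),R.from_matrix(D[:3,:3]).as_rotvec().round(3))
E
```

```text
[-0.0967, -0.0837, 0.0077] [-0.0019, 0.0003, 0.5433]
[-0.126, -0.0217, 0.0076] [0.0, 0.0, 0.5433]
[-0.1191, 0.0466, 0.0076] [0.0, 0.0, 0.5433]
[-0.0778, 0.1014, 0.0076] [0.0, 0.0, 0.5433]
arc
0.875 [0.4601 0.1475] [0. 0. 0.] [0. 0. 0.]
0.7 [0.4716 0.1343] [0.0015 0.0174 0.    ] [ 0.     0.    -0.175]
0.525 [0.4852 0.1234] [0.0061 0.0343 0.    ] [ 0.    0.   -0.35]
0.35 [0.5005 0.115 ] [0.0135 0.0501 0.    ] [ 0.     0.    -0.525]
0.175 [0.5171 0.1094] [0.0235 0.0644 0.    ] [ 0.   0.  -0.7]
0 [0.5344 0.1067] [0.0359 0.0768 0.    ] [ 0.     0.    -0.875]
```

Call:
carry_out(increments=[[0.4, [-0.097, -0.084, 0.008], [0, 0, 0.543]], [0.4, [-0.097, -0.084, 0.008], [0, 0, 0.543]], [0.4, [-0.097, -0.084, 0.008], [0, 0, 0.543]], [0.4, [-0.097, -0.084, 0.008], [0, 0, 0.543]], [0.4, [-0.097, -0.084, 0.008], [0, 0, 0.543]]])

```text
clock: 0.57
tcp_pos: [0.2703, 0.4764, 0.2223]
ee_rot: [0.0, 0.429, 0.903, -0.001]
wrist_force: [-0.7, -0.1, -0.2]
grip_width: 0.0596
finger_force: 0.0
```

Call:
carry_out(increments=[[0.4, [-0.126, -0.022, 0.008], [0, 0, 0.543]], [0.4, [-0.126, -0.022, 0.008], [0, 0, 0.543]], [0.4, [-0.126, -0.022, 0.008], [0, 0, 0.543]], [0.4, [-0.126, -0.022, 0.008], [0, 0, 0.543]], [0.4, [-0.126, -0.022, 0.008], [0, 0, 0.543]]])

```text
clock: 0.98
tcp_pos: [0.3339, 0.3656, 0.2147]
ee_rot: [0.0, 0.656, 0.755, -0.001]
wrist_force: [-0.5, 0.7, 0.8]
grip_width: 0.0601
finger_force: 0.0
```

Call:
carry_out(increments=[[0.4, [-0.119, 0.047, 0.007], [0, 0, 0.543]], [0.4, [-0.119, 0.047, 0.007], [0, 0, 0.543]], [0.4, [-0.119, 0.047, 0.007], [0, 0, 0.543]], [0.4, [-0.119, 0.047, 0.007], [0, 0, 0.543]], [0.4, [-0.119, 0.047, 0.007], [0, 0, 0.543]]])

```text
clock: 1.4
tcp_pos: [0.3982, 0.255, 0.2078]
ee_rot: [0.0, 0.834, 0.551, -0.0]
wrist_force: [0.1, 0.8, 0.4]
grip_width: 0.0594
finger_force: 0.0
```

Call:
carry_out(increments=[[0.4, [-0.078, 0.101, 0.007], [0, 0, 0.543]], [0.4, [-0.078, 0.101, 0.007], [0, 0, 0.543]], [0.4, [-0.078, 0.101, 0.007], [0, 0, 0.543]], [0.4, [-0.078, 0.101, 0.007], [0, 0, 0.543]], [0.4, [-0.078, 0.101, 0.007], [0, 0, 0.543]]])

```text
clock: 1.82
tcp_pos: [0.4616, 0.1442, 0.2009]
ee_rot: [0.0, 0.952, 0.308, -0.0]
wrist_force: [-0.4, -0.2, 0.2]
grip_width: 0.0603
finger_force: 0.0
```

Run:
```python
from h import *
print(T().round(4)); plan(T(),pose([.4602,.147,.106],np.radians(-53.8)),1); snap('wrist','w1')
print('post top expected at',proj('w1',[.4602,.147,.142]))
```

```text
[[ 8.109e-01  5.852e-01 -4.000e-04  4.616e-01]
 [ 5.852e-01 -8.109e-01 -5.000e-04  1.442e-01]
 [-6.000e-04  1.000e-04 -1.000e+00  2.009e-01]
 [ 0.000e+00  0.000e+00  0.000e+00  1.000e+00]]
[0.0006, -0.0031, 0.0949] [0.0001, 0.0006, -0.0067]
post top expected at (np.float64(250.45637311321323), np.float64(204.65751400451572))
```

View pics/w1.png

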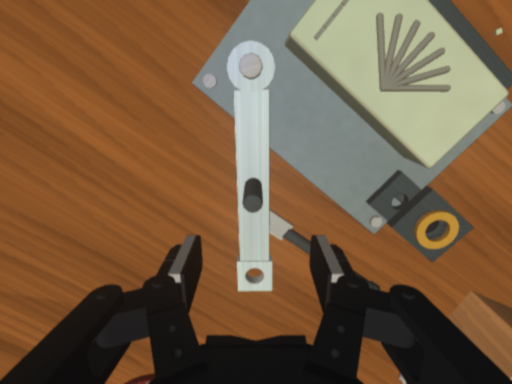

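The wrist view shows the post at (253,180–210), the bar running up the picture, the collar at (437,230), the hinge at (250,65), and the gate hole at (255,275).

Run:
```python
from h import *
for z in (.094,.142): print(proj('w1',[.4602,.147,z]))
for n,p in dict(hinge=[.5408,.2065,.1035],collar=[.5279,.0067,.1328],hole=[.3796,.0883,.094]).items(): print(n,proj('w1',p))
print(atz('w1',254,207,.142),atz('w1',254,185,.142),atz('w1',437,230,.133),atz('w1',250,65,.1035),atz('w1',255,275,.094))
```

```text
(np.float64(251.29585683975432), np.float64(184.9174749089202))
(np.float64(250.45637311321323), np.float64(204.65751400451572))
hinge (np.float64(249.17038839134096), np.float64(66.77053198857372))
collar (np.float64(436.36340404948504), np.float64(230.93456202909698))
hole (np.float64(252.14348538238036), np.float64(276.1610244588352))
[0.46021267 0.14367012 0.142     ] [0.47464396 0.15405361 0.142     ] [0.52880264 0.00709566 0.133     ] [0.54221479 0.2067141  0.1035    ] [0.38248645 0.08672832 0.094     ]
```

Call:
carry_out(increments=[[0.4, [0, -0.0015, 0.03], [0, 0, -0.007]], [0.4, [0, -0.0015, 0.065], [0, 0, -0.007]], [0.4, [0, -0.0015, 0.095], [0, 0, -0.007]], [0.0, [0, -0.0015, 0.095], [0, 0, -0.007]], [-0.5, [0, -0.0015, 0.095], [0, 0, -0.007]]], force=25)

```text
clock: 2.28
tcp_pos: [0.4575, 0.1479, 0.1046]
ee_rot: [-0.0, 0.949, 0.316, -0.003]
wrist_force: [0.4, 0.2, 0.4]
grip_width: 0.0367
finger_force: 0.0
```

Call:
carry_out(increments=[[-1, [0, 0, 0], [0, 0, 0]], [-1, [0, 0, 0], [0, 0, 0]], [-1, [0, 0, 0], [0, 0, 0]], [-1, [0, 0, 0], [0, 0, 0]]])

```text
clock: 2.62
tcp_pos: [0.4616, 0.1483, 0.1086]
ee_rot: [0.0, 0.949, 0.316, 0.002]
wrist_force: [-1.0, -0.3, 3.3]
grip_width: 0.0151
finger_force: 25.2
```

Run:
```python
from h import *
A=T();print(A.round(4)); h=np.array([.5413,.2066]); v=A[:2,3]-h; r=np.hypot(*v); print('r',r)
y=-.0645; a0=np.arctan2(v[1],v[0]); a1=-np.pi/2+y; print('gate',a1-a0)
yaw0=np.arctan2(A[1,1],A[0,1])
for f in np.linspace(.125,1,8):
    a=a0+(a1-a0)*f; D=np.linalg.inv(A)@pose([*(h+r*np.array([np.cos(a),np.sin(a)])),A[2,3]],yaw0+a-a0); print(D[:3,3].round(4),R.from_matrix(D[:3,:3]).as_rotvec().round(3))
```

```text
[[ 8.009e-01  5.988e-01  4.300e-03  4.616e-01]
 [ 5.988e-01 -8.009e-01  8.000e-04  1.483e-01]
 [ 3.900e-03  2.000e-03 -1.000e+00  1.086e-01]
 [ 0.000e+00  0.000e+00  0.000e+00  1.000e+00]]
r 0.09874193307507337
gate 0.8751691763267775
[0.0005 0.0108 0.    ] [ 0.002 -0.004 -0.109]
[0.0021 0.0215 0.0001] [ 0.002 -0.004 -0.219]
[0.0049 0.0319 0.0001] [ 0.003 -0.004 -0.328]
[0.0088 0.0419 0.0001] [ 0.003 -0.003 -0.438]
[0.0138 0.0515 0.0002] [ 0.003 -0.003 -0.547]
[0.0199 0.0605 0.0002] [ 0.003 -0.003 -0.656]
[0.0268 0.0687 0.0002] [ 0.003 -0.003 -0.766]
[0.0346 0.0762 0.0003] [ 0.004 -0.003 -0.875]
```

Call:
carry_out(increments=[[-1, [0.0005, 0.011, 0], [0, 0, -0.109]], [-1, [0.002, 0.022, 0], [0, 0, -0.219]], [-1, [0.005, 0.032, 0], [0, 0, -0.328]], [-1, [0.009, 0.042, 0], [0, 0, -0.438]], [-1, [0.014, 0.052, 0], [0, 0, -0.547]]])

```text
clock: 3.03
tcp_pos: [0.5037, 0.1154, 0.1086]
ee_rot: [-0.0, 0.827, 0.562, 0.002]
wrist_force: [-0.8, 4.1, 5.2]
grip_width: 0.0152
finger_force: 25.3
```

Call:
carry_out(increments=[[-1, [0.0005, 0.011, 0], [0, 0, -0.109]], [-1, [0.0025, 0.022, 0], [0, 0, -0.219]], [-1, [0.0055, 0.0325, 0], [0, 0, -0.328]], [-1, [0.0055, 0.0325, 0], [0, 0, -0.328]], [-1, [0.0055, 0.0325, 0], [0, 0, -0.328]]])

```text
clock: 3.45
tcp_pos: [0.5365, 0.1081, 0.1087]
ee_rot: [0.001, 0.726, 0.688, 0.002]
wrist_force: [0.8, 0.5, 5.6]
grip_width: 0.0155
finger_force: 26.2
```

Run:
```python
from h import *
A=T();print(A.round(4)); snap('top','t2'); snap('wrist','w2')
im=cv2.imread('pics/t2.png')[130:230,180:320]; im2=cv2.imread('pics/w2.png')
C=np.zeros((600,800,3),np.uint8); C[:300,:420]=cv2.resize(im,None,fx=3,fy=3,interpolation=cv2.INTER_CUBIC); C[300:588,:384]=cv2.resize(im2,(384,288)); cv2.imwrite('pics/v5.png',C[:, :430])
for n in ('t2','w2'): print(n,proj(n,[.5284,.0069,.1328]),proj(n,[.5413,.2066,.1035]),proj(n,[.5284,.0069,.094]))
s=ctrl.get_state();print(s['wrist_force'],s['qpos'])
```

```text
[[ 5.390e-02  9.985e-01  4.300e-03  5.365e-01]
 [ 9.985e-01 -5.390e-02  9.000e-04  1.081e-01]
 [ 1.100e-03  4.200e-03 -1.000e+00  1.087e-01]
 [ 0.000e+00  0.000e+00  0.000e+00  1.000e+00]]
t2 (np.float64(290.03446189218766), np.float64(192.30286610828833)) (np.float64(203.77132417911199), np.float64(190.94916787973943)) (np.float64(288.05644537803045), np.float64(194.95336108133682))
w2 (np.float64(250.04087588799885), np.float64(412.8283672860401)) (np.float64(252.7588170079167), np.float64(54.58298748727401)) (np.float64(250.72889472908784), np.float64(356.0052899490878))
[0.62572428 0.69485261 5.32250533] [7.03193358e-02 1.89619633e-01 1.89502538e+00 4.04645936e-04
 1.05187578e+00 1.24209398e-01]
```

View pics/v5.png

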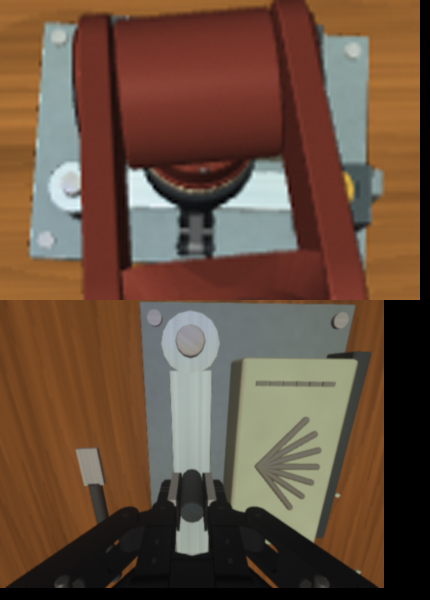

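Call:
carry_out(increments=[[-1, [0, -0.0015, 0], [0, 0, -0.01]], [-1, [0, -0.0015, 0], [0, 0, -0.01]], [-1, [0, -0.0015, 0], [0, 0, -0.01]], [-1, [0, -0.0015, 0], [0, 0, -0.01]]])

```text
clock: 3.88
tcp_pos: [0.5352, 0.1081, 0.1086]
ee_rot: [0.002, 0.723, 0.691, 0.003]
wrist_force: [1.4, -0.1, 5.7]
grip_width: 0.0156
finger_force: 26.4
```

Call:
carry_out(increments=[[-0.3, [0, 0, 0], [0, 0, 0]], [-0.2, [0, 0, 0], [0, 0, 0]], [-0.1, [0, 0, -0.025], [0, 0, 0]], [-0.1, [0, 0, -0.06], [0, 0, 0]], [-0.1, [0, 0, -0.1], [0, 0, 0]]])

```text
clock: 4.3
tcp_pos: [0.5294, 0.1074, 0.2036]
ee_rot: [-0.003, 0.722, 0.691, -0.003]
wrist_force: [0.4, 1.6, 1.0]
grip_width: 0.0386
finger_force: 0.0
```

Run:
```python
from h import *
A=T();print(A.round(4),ctrl.get_state()['wrist_force'])
# next: above the pin, tool y along pin's y; view pose from +z
plan(A,pose([.4572,-.2684,.24],np.radians(-90+3)),3)
plan(A,pose([.4572,-.2684,.24],np.radians(90+3)),3)
```

```text
[[ 4.390e-02  9.990e-01 -8.800e-03  5.294e-01]
 [ 9.990e-01 -4.390e-02 -9.000e-04  1.074e-01]
 [-1.300e-03 -8.700e-03 -1.000e+00  2.036e-01]
 [ 0.000e+00  0.000e+00  0.000e+00  1.000e+00]] [0.41233081 1.62100863 1.02960849]
[-0.1262, -0.0186, -0.0118] [-0.0082, 0.0034, 0.4915]
[-0.12, 0.0432, -0.0121] [0.0, 0.0, 0.4915]
[-0.0854, 0.0947, -0.0121] [0.0, 0.0, 0.4915]
[-0.1262, -0.0186, -0.0118] [-0.0089, -0.0012, -0.5557]
[-0.0974, -0.0823, -0.0121] [0.0, 0.0, -0.5557]
[-0.0394, -0.1213, -0.0121] [0.0, 0.0, -0.5557]
```

Call:
carry_out(increments=[[0.4, [-0.126, -0.019, -0.015], [-0.004, 0, 0.49]], [0.4, [-0.126, -0.019, -0.015], [-0.004, 0, 0.49]], [0.4, [-0.126, -0.019, -0.015], [-0.004, 0, 0.49]], [0.4, [-0.126, -0.019, -0.015], [-0.004, 0, 0.49]], [0.4, [-0.126, -0.019, -0.015], [-0.004, 0, 0.49]]])

```text
clock: 4.72
tcp_pos: [0.5072, -0.0194, 0.221]
ee_rot: [0.001, 0.87, 0.493, 0.001]
wrist_force: [0.6, 0.3, -0.7]
grip_width: 0.0593
finger_force: 0.0
```

Call:
carry_out(increments=[[0.6, [-0.12, 0.043, -0.012], [0, 0, 0.49]], [0.6, [-0.12, 0.043, -0.012], [0, 0, 0.49]], [0.6, [-0.12, 0.043, -0.012], [0, 0, 0.49]], [0.6, [-0.12, 0.043, -0.012], [0, 0, 0.49]], [0.6, [-0.12, 0.043, -0.012], [0, 0, 0.49]]])

```text
clock: 5.13
tcp_pos: [0.4836, -0.1435, 0.2327]
ee_rot: [0.001, 0.963, 0.269, 0.001]
wrist_force: [-0.2, 0.6, 0.3]
grip_width: 0.0681
finger_force: 0.0
```

Call:
carry_out(increments=[[0.6, [-0.085, 0.095, -0.012], [0, 0, 0.49]], [0.6, [-0.085, 0.095, -0.012], [0, 0, 0.49]], [0.6, [-0.085, 0.095, -0.012], [0, 0, 0.49]], [0.6, [-0.085, 0.095, -0.012], [0, 0, 0.49]], [0.6, [-0.085, 0.095, -0.012], [0, 0, 0.49]]])

```text
clock: 5.55
tcp_pos: [0.461, -0.2679, 0.2448]
ee_rot: [-0.0, 1.0, 0.029, 0.002]
wrist_force: [-0.3, -0.1, -0.7]
grip_width: 0.0685
finger_force: 0.0
```

Run:
```python
from h import *
A=T();print(A.round(4)); snap('wrist','w3'); snap('scene','s3')
print(proj('w3',[.4572,-.2684,.153]))
C=np.zeros((600,800,3),np.uint8); C[:384,:512]=cv2.imread('pics/w3.png'); 
C[384:600,:512]=0
w=cv2.imread('pics/w3.png')[130:250,195:305]; C[:600,512:]=0; x=cv2.resize(w,(288,314),interpolation=cv2.INTER_CUBIC); C[:314,512:]=x
s=cv2.imread('pics/s3.png')[155:255,205:300]; C[384:600,0:205]=cv2.resize(s,(205,216),interpolation=cv2.INTER_CUBIC)
s=cv2.imread('pics/s3.png')[170:250,205:285]; C[320:600,512:792]=cv2.resize(s,(280,280),interpolation=cv2.INTER_CUBIC)
cv2.imwrite('pics/v6.png',C)
```

```text
[[ 9.983e-01  5.830e-02  3.200e-03  4.610e-01]
 [ 5.830e-02 -9.983e-01  3.000e-04 -2.679e-01]
 [ 3.200e-03 -1.000e-04 -1.000e+00  2.448e-01]
 [ 0.000e+00  0.000e+00  0.000e+00  1.000e+00]]
(np.float64(255.2578079420747), np.float64(195.82132348287084))
```

View pics/v6.png

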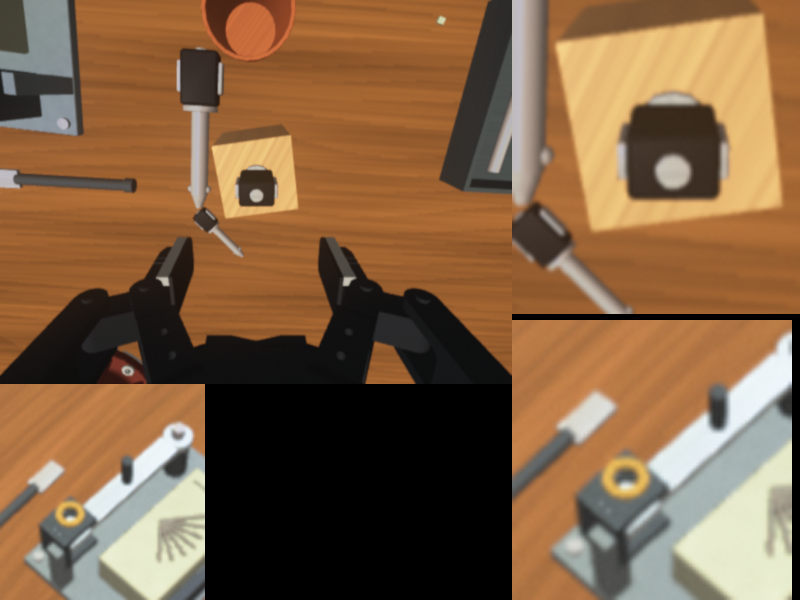

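The wrist view shows the pin's cap at (256.5,195.3), with its button plates left and right, square to the fingers. The large pin (handle at (200,78), nose at (200,200)) and the small one (205,220) stand upright nearby, so I need their positions for finger clearance. The scene crop shows the gate's end inside the fork.

Run:
```python
from h import *
print('cap',tri([('w3',256.5,195.3),('top0',415,219.6),('scene0',139.2,268.8)]),atz('w3',256.5,195.3,.153))
print('big cap',tri([('w3',200,50),('top0',382,258),('scene0',143.6,214.4)]))
print('big nose',tri([('w3',200,207),('scene0',105+270/5,200+250/5)]), tri([('w3',200,207),('top0',350+12/5,195+303/5)]))
print('small cap',tri([('top0',350+317/5,195+345/5),('scene0',105+50/5,200+292/5)]))
print('small nose',tri([('w3',241,256),('scene0',105+97/5,200+366/5)]))
print('big handle near', tri([('w3',200,107),('scene0',105+235/5,200+160/5)]))
print('collar in w? ', [proj('w3',p) for p in ([.528,.007,.133],)])
plan(T(),pose([.457,-.268,.113],np.radians(-86.7)),1)
```

```text
cap [ 0.45731159 -0.268862    0.15283984] [ 0.4577514  -0.26946162  0.153     ]
big cap [ 0.45682983 -0.19423111  0.27502876]
big nose [ 0.40054991 -0.18972091  0.04662212] [ 0.37211558 -0.18110663 -0.03023644]
small cap [ 0.35646668 -0.28321228  0.09473532]
small nose [ 0.40727499 -0.27726946  0.13446574]
big handle near [ 0.54558775 -0.25016519  0.39547062]
collar in w?  [(np.float64(-63.62994355221369), np.float64(91.75236411573995))]
[-0.0045, 0.0021, 0.1313] [-0.0012, -0.0025, 0.0066]
```

Run:
```python
from h import *
def t(*o):
    p=tri(o); print(p.round(4),[np.round(np.array(proj(n,p))-(u,v),1).tolist() for n,u,v in o])
t(('top0',382,258),('scene0',143.6,214.4))       # big cap
t(('w3',200,50),('top0',382,258)); t(('w3',200,107),('top0',367,254))
t(('top0',352.5,255.5),('scene0',159,248.5)) # big nose
t(('top0',365,253),('scene0',151,234)) # shoulder
t(('w3',202,213),('top0',413,264),); t(('w3',205,213),('top0',413,264),('scene0',115,258.5)) # small cap
t(('top0',397,263),('scene0',124.5,273)) # small nose
print(proj('w3',[.373,-.2,.12]),proj('w3',[.373,-.2,0.]))
```

```text
[ 0.3765 -0.1699  0.1952] [[-0.6, -0.5], [-0.6, -0.1]]
[ 0.4708 -0.2025  0.1836] [[-30.5, 138.2], [8.7, -45.5]]
[ 0.4511 -0.1978  0.0033] [[4.0, 52.5], [-4.5, -26.6]]
[ 0.3782 -0.1666  0.0043] [[0.3, 0.3], [0.4, 0.0]]
[ 0.3829 -0.1701  0.1011] [[1.3, 1.1], [1.5, 0.1]]
[ 0.3919 -0.2375  0.1362] [[18.8, 36.2], [-12.6, -14.8]]
[ 0.3829 -0.2572  0.1183] [[35.9, 35.7], [-7.2, -11.1], [11.2, -4.9]]
[ 3.561e-01 -2.835e-01 -2.000e-04] [[-0.3, -0.3], [-0.4, -0.0]]
(np.float64(187.4461732233318), np.float64(254.8290180929652)) (np.float64(205.82977028980886), np.float64(210.71546346447215))
```

Run:
```python
from h import *
for uv in [(200,50),(200,107),(183,78),(220,78),(200,207),(205,213),(241,256)]: print(uv,atz('w3',*uv,.02).round(3))
```

```text
(200, 50) [ 0.586 -0.196  0.02 ]
(200, 107) [ 0.522 -0.196  0.02 ]
(183, 78) [ 0.554 -0.175  0.02 ]
(220, 78) [ 0.557 -0.22   0.02 ]
(200, 207) [ 0.387 -0.195  0.02 ]
(205, 213) [ 0.378 -0.202  0.02 ]
(241, 256) [ 0.312 -0.256  0.02 ]
```

Call:
carry_out(increments=[[0.6, [-0.0035, 0.001, 0.03], [-0.001, -0.0025, 0.006]], [0.6, [-0.0035, 0.001, 0.06], [-0.001, -0.0025, 0.006]], [0.6, [-0.0035, 0.001, 0.09], [-0.001, -0.0025, 0.006]], [0.6, [-0.0035, 0.001, 0.12], [-0.001, -0.0025, 0.006]], [0.6, [-0.0035, 0.001, 0.133], [-0.001, -0.0025, 0.006]]], force=40)

```text
clock: 6.07
tcp_pos: [0.4557, -0.2642, 0.1074]
ee_rot: [-0.002, 1.0, 0.03, -0.003]
wrist_force: [-0.2, 0.5, -1.5]
grip_width: 0.0681
finger_force: 0.0
```

Call:
carry_out(increments=[[0.3, [0, 0, 0], [0, 0, 0]], [0.0, [0, 0, 0], [0, 0, 0]], [-0.2, [0, 0, 0], [0, 0, 0]], [-1, [0, 0, 0], [0, 0, 0]], [-1, [0, 0, 0], [0, 0, 0]]])

```text
clock: 6.48
tcp_pos: [0.4588, -0.2692, 0.1137]
ee_rot: [0.002, 1.0, 0.026, 0.002]
wrist_force: [0.1, 0.3, -2.5]
grip_width: 0.0318
finger_force: 44.9
```

Call:
carry_out(increments=[[-1, [0, 0, 0], [0, 0, 0]], [-1, [0, 0, 0], [0, 0, 0]], [-1, [0, 0, 0], [0, 0, 0]]])

```text
clock: 6.73
tcp_pos: [0.4587, -0.2693, 0.1135]
ee_rot: [0.001, 1.0, 0.025, 0.002]
wrist_force: [0.9, 0.5, 2.2]
grip_width: 0.032
finger_force: 45.6
```

Run:
```python
from h import *
s=ctrl.get_state(); print(T().round(4),s['wrist_force'],s['grip_width'],s['finger_force'])
```

```text
[[ 0.9987  0.0506  0.0032  0.4587]
 [ 0.0506 -0.9987 -0.0025 -0.2693]
 [ 0.003   0.0027 -1.      0.1135]
 [ 0.      0.      0.      1.    ]] [0.85246011 0.53744937 2.17940237] 0.031990802227984595 45.56468725204468
```

Call:
carry_out(increments=[[-1, [0, 0, -0.02], [0, 0, 0]], [-1, [0, 0, -0.05], [0, 0, 0]], [-1, [0, 0, -0.08], [0, 0, 0]], [-1, [0, 0, -0.11], [0, 0, 0]], [-1, [0, 0, -0.15], [0, 0, 0]]])

```text
clock: 7.15
tcp_pos: [0.4559, -0.2678, 0.261]
ee_rot: [-0.0, 1.0, 0.025, -0.002]
wrist_force: [0.9, -0.3, -3.1]
grip_width: 0.0313
finger_force: 44.9
```

Call:
carry_out(increments=[[-1, [0, 0, -0.01], [0, 0, 0]], [-1, [0, 0, -0.01], [0, 0, 0]]])

```text
clock: 7.32
tcp_pos: [0.4599, -0.2707, 0.2772]
ee_rot: [0.004, 1.0, 0.025, 0.004]
wrist_force: [0.7, 0.1, -2.5]
grip_width: 0.0318
finger_force: 45.1
```

Run:
```python
from h import *
s=ctrl.get_state(); print(T().round(4),s['wrist_force'],s['grip_width'],s['finger_force'])
z=s['tcp_pos'][2]; plan(T(),pose([.5284,.007,z],np.radians(-87.1)),2)
```

```text
[[ 0.9987  0.0506  0.0089  0.4599]
 [ 0.0507 -0.9987 -0.0085 -0.2707]
 [ 0.0084  0.009  -0.9999  0.2772]
 [ 0.      0.      0.      1.    ]] [ 0.67271749  0.0892585  -2.49895462] 0.03175129994211744 45.0945458561182
[0.0413, -0.137, -0.0009] [0.009, -0.0084, 0.0001]
[0.0413, -0.137, 0.0] [0.0, 0.0, 0.0]
```

Call:
carry_out(increments=[[-1, [0.01, -0.03, 0], [0, 0, 0]], [-1, [0.02, -0.06, 0], [0, 0, 0]], [-1, [0.03, -0.09, 0], [0, 0, 0]], [-1, [0.036, -0.12, 0], [0, 0, 0]], [-1, [0.041, -0.14, 0], [0, 0, 0]]])

```text
clock: 7.73
tcp_pos: [0.4899, -0.1239, 0.2684]
ee_rot: [-0.001, 1.0, 0.026, -0.002]
wrist_force: [0.4, -0.1, -2.6]
grip_width: 0.0317
finger_force: 45.0
```

Call:
carry_out(increments=[[-1, [0.01, -0.03, 0], [0, 0, 0]], [-1, [0.02, -0.06, 0], [0, 0, 0]], [-1, [0.03, -0.09, 0], [0, 0, 0]], [-1, [0.036, -0.12, 0], [0, 0, 0]], [-1, [0.041, -0.137, 0], [0, 0, 0]]])

```text
clock: 8.15
tcp_pos: [0.5238, 0.0151, 0.2681]
ee_rot: [0.0, 1.0, 0.026, -0.002]
wrist_force: [0.5, -0.1, -2.3]
grip_width: 0.0316
finger_force: 45.0
```

Call:
carry_out(increments=[[-1, [0, 0, 0], [0, 0, 0]], [-1, [0, 0, 0], [0, 0, 0]], [-1, [0, 0, 0], [0, 0, 0]]])

```text
clock: 8.4
tcp_pos: [0.5244, 0.0116, 0.2695]
ee_rot: [0.001, 1.0, 0.025, -0.001]
wrist_force: [0.1, 0.1, -1.1]
grip_width: 0.0316
finger_force: 45.0
```

Run:
```python
from h import *
print(T().round(4)); snap('scene','s4'); snap('wrist','w4'); print(T().round(4))
t=T()[:3,3]
print('collar',proj('s4',[.5284,.0069,.1328]),proj('w4',[.5284,.0069,.1328]))
g=t+[0,0,.0187]; print('nose exp',proj('s4',g-[0,0,.119]),proj('w4',g-[0,0,.119]))
C=np.zeros((600,800,3),np.uint8)
C[:600,:400]=cv2.resize(cv2.imread('pics/s4.png')[125:245,195:275],(400,600),interpolation=cv2.INTER_CUBIC)
C[:300,400:]=cv2.resize(cv2.imread('pics/w4.png')[180:330,155:355],(400,300),interpolation=cv2.INTER_CUBIC)
cv2.imwrite('pics/v7.png',C)
```

```text
[[ 0.9987  0.0508 -0.0026  0.5244]
 [ 0.0508 -0.9987 -0.0027  0.0116]
 [-0.0027  0.0026 -1.      0.2695]
 [ 0.      0.      0.      1.    ]]
[[ 9.988e-01  4.940e-02 -8.000e-04  5.249e-01]
 [ 4.940e-02 -9.988e-01 -2.600e-03  1.100e-02]
 [-1.000e-03  2.500e-03 -1.000e+00  2.705e-01]
 [ 0.000e+00  0.000e+00  0.000e+00  1.000e+00]]
collar (np.float64(237.18877588565917), np.float64(214.68602872737753)) (np.float64(259.04481757491754), np.float64(172.97308271641296))
nose exp (np.float64(236.63305487305868), np.float64(205.26678572725996)) (np.float64(254.85761375858579), np.float64(187.97906470418292))
```

View pics/v7.png

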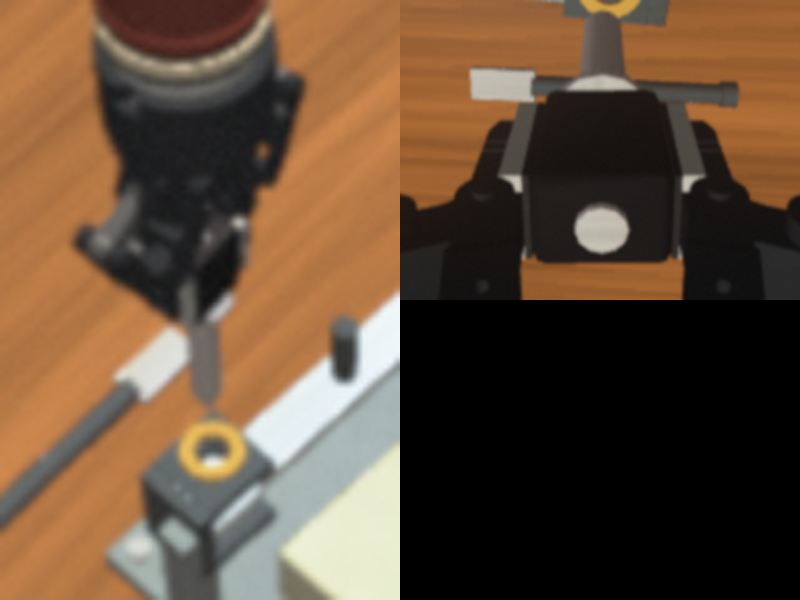

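The scene view has the nose at (236.6,205.4), as predicted. The wrist view has it at (256,186.5), within about 1 mm. The collar is at (237,214.8) and (260,~173). I'll shift over the axis and settle.

Call:
carry_out(increments=[[-1, [0.003, 0.004, 0.015], [0, 0, 0]], [-1, [0.003, 0.004, 0.015], [0, 0, 0]], [-1, [0.003, 0.004, 0.015], [0, 0, 0]], [-1, [0.003, 0.004, 0.015], [0, 0, 0]], [-1, [0.003, 0.004, 0.015], [0, 0, 0]]])

```text
clock: 8.92
tcp_pos: [0.529, 0.0078, 0.2575]
ee_rot: [0.001, 1.0, 0.025, 0.001]
wrist_force: [-0.1, -0.1, -2.4]
grip_width: 0.0319
finger_force: 44.8
```

Call:
carry_out(increments=[[-1, [0, 0, 0], [0, 0, 0]], [-1, [0, 0, 0], [0, 0, 0]], [-1, [0, 0, 0], [0, 0, 0]], [-1, [0, 0, 0], [0, 0, 0]]])

```text
clock: 9.25
tcp_pos: [0.5289, 0.0082, 0.2572]
ee_rot: [0.001, 1.0, 0.025, 0.001]
wrist_force: [-0.6, -0.1, -3.9]
grip_width: 0.0315
finger_force: 44.8
```

Run:
```python
from h import *
print(T().round(4)); snap('scene','s5'); snap('wrist','w5'); print(T().round(4)[:3,3], ctrl.get_state()['wrist_force'])
t=T()[:3,3]
print('collar',proj('s5',[.5284,.0069,.1328]),proj('w5',[.5284,.0069,.1328]))
g=t+[0,0,.0187]; print('nose exp',proj('s5',g-[0,0,.119]),proj('w5',g-[0,0,.119]))
C=np.zeros((600,800,3),np.uint8)
C[:600,:400]=cv2.resize(cv2.imread('pics/s5.png')[155:245,205:265],(400,600),interpolation=cv2.INTER_CUBIC)
C[:500,400:]=cv2.resize(cv2.imread('pics/w5.png')[130:230,220:300],(400,500),interpolation=cv2.INTER_CUBIC)
cv2.imwrite('pics/v8.png',C)
```

```text
[[ 0.9987  0.0509  0.0018  0.5289]
 [ 0.0509 -0.9987 -0.0023  0.0082]
 [ 0.0017  0.0024 -1.      0.2572]
 [ 0.      0.      0.      1.    ]]
[0.5288 0.0083 0.257 ] [-0.49008548 -0.04948778 -2.1015905 ]
collar (np.float64(237.18877588565917), np.float64(214.68602872737753)) (np.float64(256.03649650894414), np.float64(181.0318590220566))
nose exp (np.float64(237.28022997322097), np.float64(209.6279709650893)) (np.float64(254.6820242740319), np.float64(188.43361685570093))
```

View pics/v8.png

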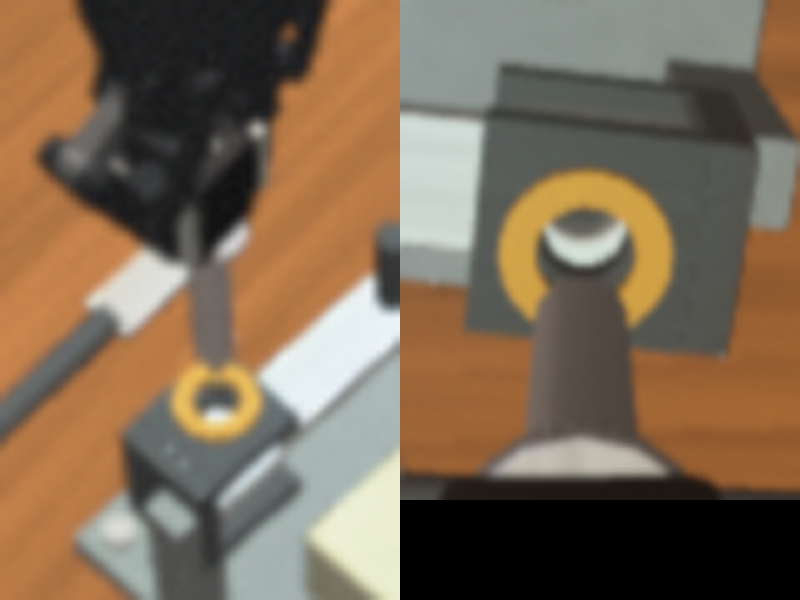

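Run:
```python
from h import *
for n,p in dict(farrim_al=[.5284+.0095,.0069,.094],farrim_m4=[.5284+.0135,.0069,.094],farrim_p4=[.5284+.0055,.0069,.094],collarfar=[.5284+.01,.0069,.133],cheekfar=[.537,.0069,.121],cheeklow=[.537,.0069,.111]).items(): print(n,(np.array(proj('w5',p))-[220,130])*5+[400,0])
```

```text
farrim_al [581.63880444 161.4328978 ]
farrim_m4 [582.58804746 143.68857947]
farrim_p4 [580.69725241 179.03344981]
collarfar [582.85070137 206.44149716]
cheekfar [582.12309623 197.30465433]
cheeklow [581.85106785 184.85147081]
```

The nose is centred over the collar in both views (wrist (257.6,187) against (257.2,181.4), scene (237.2,209.3) against (237.4,215.1)). Through the bore, the gate's hole looks within 1–2 mm of line. Inserting gently.

Call:
carry_out(increments=[[-1, [0, 0.0005, 0.01], [0, 0, 0]], [-1, [0, 0.0005, 0.02], [0, 0, 0]], [-1, [0, 0.0005, 0.03], [0, 0, 0]], [-1, [0, 0.0005, 0.04], [0, 0, 0]], [-1, [0, 0.0005, 0.045], [0, 0, 0]]])

```text
clock: 9.77
tcp_pos: [0.5275, 0.0077, 0.209]
ee_rot: [0.001, 1.0, 0.025, -0.001]
wrist_force: [1.1, -0.5, -1.4]
grip_width: 0.0316
finger_force: 45.2
```

Call:
carry_out(increments=[[-1, [0, 0, 0.006], [0, 0, 0]], [-1, [0, 0, 0.012], [0, 0, 0]], [-1, [0, 0, 0.018], [0, 0, 0]], [-1, [0, 0, 0.024], [0, 0, 0]], [-1, [0, 0, 0.024], [0, 0, 0]]])

```text
clock: 10.18
tcp_pos: [0.5282, 0.0075, 0.1863]
ee_rot: [0.001, 1.0, 0.025, -0.0]
wrist_force: [0.1, -0.5, -3.1]
grip_width: 0.0315
finger_force: 44.9
```

Call:
carry_out(increments=[[-1, [0, 0, 0.005], [0, 0, 0]], [-1, [0, 0, 0.01], [0, 0, 0]], [-1, [0, 0, 0.015], [0, 0, 0]], [-1, [0, 0, 0.02], [0, 0, 0]], [-1, [0, 0, 0.02], [0, 0, 0]]])

```text
clock: 10.6
tcp_pos: [0.5283, 0.0075, 0.1665]
ee_rot: [0.001, 1.0, 0.025, -0.0]
wrist_force: [0.9, -0.5, -3.0]
grip_width: 0.0314
finger_force: 45.0
```

Call:
carry_out(increments=[[-1, [0, 0, 0.004], [0, 0, 0]], [-1, [0, 0, 0.008], [0, 0, 0]], [-1, [0, 0, 0.012], [0, 0, 0]], [-1, [0, 0, 0.016], [0, 0, 0]], [-1, [0, 0, 0.016], [0, 0, 0]]])

```text
clock: 11.02
tcp_pos: [0.5285, 0.0074, 0.1508]
ee_rot: [0.001, 1.0, 0.025, 0.0]
wrist_force: [0.1, -0.7, -2.4]
grip_width: 0.0317
finger_force: 44.9
```

Call:
carry_out(increments=[[-1, [0, 0, 0.002], [0, 0, 0]], [-1, [0, 0, 0.004], [0, 0, 0]], [-1, [0, 0, 0.006], [0, 0, 0]], [-1, [0, 0, 0.007], [0, 0, 0]], [-1, [0, 0, 0.007], [0, 0, 0]]])

```text
clock: 11.43
tcp_pos: [0.5289, 0.0074, 0.1446]
ee_rot: [0.001, 1.0, 0.025, 0.001]
wrist_force: [0.5, 0.4, -2.4]
grip_width: 0.0313
finger_force: 45.0
```

Call:
carry_out(increments=[[-1, [0, 0, 0.001], [0, 0, 0]], [-1, [0, 0, 0.002], [0, 0, 0]], [-1, [0, 0, 0.003], [0, 0, 0]], [-1, [0, 0, 0.003], [0, 0, 0]], [-1, [0, 0, 0.003], [0, 0, 0]]])

```text
clock: 11.85
tcp_pos: [0.5291, 0.0074, 0.1422]
ee_rot: [0.001, 1.0, 0.025, 0.001]
wrist_force: [-1.0, 0.9, -0.0]
grip_width: 0.0317
finger_force: 45.4
```

Call:
carry_out(increments=[[-1, [0, 0, 0.001], [0, 0, 0]], [-1, [0, 0, 0.002], [0, 0, 0]], [-1, [0, 0, 0.003], [0, 0, 0]], [-1, [0, 0, 0.003], [0, 0, 0]], [-1, [0, 0, 0.003], [0, 0, 0]]])

```text
clock: 12.27
tcp_pos: [0.5291, 0.0074, 0.139]
ee_rot: [0.001, 1.0, 0.025, 0.001]
wrist_force: [-2.3, -0.0, 2.7]
grip_width: 0.0315
finger_force: 45.6
```

Run:
```python
from h import *
import time
for i in range(4):
    ctrl.get_image('wrist'); s=ctrl.get_state(); print(s['tcp_pos'].round(4),s['wrist_force'].round(2),s['grip_width'])
```

```text
[0.5291 0.0074 0.139 ] [-2.3  -0.32  3.18] 0.03169194187733779
[0.5291 0.0074 0.139 ] [-1.46 -0.44  1.85] 0.0315957139542758
[0.5291 0.0074 0.139 ] [-1.23  0.2   2.65] 0.03178066894557984
[0.5291 0.0074 0.139 ] [-1.82 -0.09  2.69] 0.03186811899625914
```

Load on the collar is about 5.2 N, which is roughly 3.4 mm down. It needs about 3 mm more.

Call:
carry_out(increments=[[-1, [0, 0, 0.001], [0, 0, 0]], [-1, [0, 0, 0.002], [0, 0, 0]], [-1, [0, 0, 0.003], [0, 0, 0]], [-1, [0, 0, 0.003], [0, 0, 0]], [-1, [0, 0, 0.003], [0, 0, 0]]])

```text
clock: 12.88
tcp_pos: [0.5291, 0.0074, 0.136]
ee_rot: [0.001, 1.0, 0.025, 0.001]
wrist_force: [-2.2, -0.2, 3.8]
grip_width: 0.0318
finger_force: 45.8
```

Run:
```python
from h import *
f=[]
for i in range(4):
    ctrl.get_image('wrist'); s=ctrl.get_state(); f.append(s['wrist_force'])
print(s['tcp_pos'].round(4),np.mean(f,0),s['grip_width'])
```

```text
[0.5291 0.0074 0.136 ] [-1.60655692  0.52117963  4.58248444] 0.0313738484123451
```

Call:
carry_out(increments=[[-1, [0, 0, 0.0007], [0, 0, 0]], [-1, [0, 0, 0.0007], [0, 0, 0]], [-1, [0, 0, 0.0007], [0, 0, 0]]])

```text
clock: 13.33
tcp_pos: [0.5291, 0.0074, 0.1353]
ee_rot: [0.001, 1.0, 0.025, 0.001]
wrist_force: [-1.6, 1.2, 4.5]
grip_width: 0.0315
finger_force: 45.9
```

Call:
carry_out(increments=[[0.5, [0, 0, 0], [0, 0, 0]], [0.5, [0, 0, 0], [0, 0, 0]], [0.5, [0, 0, 0], [0, 0, 0]], [0.5, [0, 0, 0], [0, 0, 0]]])

```text
clock: 13.67
tcp_pos: [0.5287, 0.0074, 0.1345]
ee_rot: [0.001, 1.0, 0.025, 0.0]
wrist_force: [0.1, -0.3, 0.6]
grip_width: 0.064
finger_force: 0.0
```

Run:
```python
from h import *
snap('wrist','w6'); snap('scene','s6')
s=ctrl.get_state(); print(s['tcp_pos'].round(4),s['wrist_force'],s['grip_width'])
for h0 in (.005,0): print('cap exp',proj('w6',[.5284,.0069,.1328-.0+.05-h0]),proj('s6',[.5284,.0069,.1828-h0]))
```

```text
[0.5288 0.0074 0.1347] [-0.44414378 -0.13840131  0.42526906] 0.06384381920346656
cap exp (np.float64(255.71576652706463), np.float64(298.437354905775)) (np.float64(236.46472810715494), np.float64(205.4874619875059))
cap exp (np.float64(255.7560965124419), np.float64(306.87993382713273)) (np.float64(236.3812834294237), np.float64(204.42527933018684))
```

Rise clear and look.

Call:
carry_out(increments=[[0.5, [0, 0, -0.02], [0, 0, 0]], [0.5, [0, 0, -0.05], [0, 0, 0]], [0.5, [0, 0, -0.08], [0, 0, 0]], [0.5, [0, 0, -0.11], [0, 0, 0]], [0.5, [0, 0, -0.12], [0, 0, 0]]])

```text
clock: 14.18
tcp_pos: [0.5316, 0.0074, 0.2605]
ee_rot: [0.002, 1.0, 0.025, 0.005]
wrist_force: [1.0, -0.2, 0.2]
grip_width: 0.0641
finger_force: 0.0
```

Call:
carry_out(increments=[[0.5, [-0.08, 0, -0.02], [0, 0, 0]], [0.5, [-0.08, 0, -0.02], [0, 0, 0]], [0.5, [-0.08, 0, -0.02], [0, 0, 0]], [0.5, [-0.08, 0, -0.02], [0, 0, 0]], [0.5, [-0.08, 0, -0.02], [0, 0, 0]]])

```text
clock: 14.6
tcp_pos: [0.4491, 0.0036, 0.2747]
ee_rot: [0.001, 1.0, 0.025, 0.001]
wrist_force: [0.8, 0.6, -0.4]
grip_width: 0.0636
finger_force: 0.0
```

Run:
```python
from h import *
snap('wrist','w7'); snap('scene','s7')
for n in ('w7','s7'): print(n,'cap if locked',proj(n,[.5284,.0069,.1778]),'if lifted',proj(n,[.5284,.0069,.1828]),'collar ctr',proj(n,[.5284,.0069,.1278]))
u,v=map(int,proj('w7',[.5284,.0069,.15])); print(u,v); u0=max(0,min(512-100,u-50)); v0=max(0,v-50); print(u0,v0)
C=np.zeros((500,800,3),np.uint8)
C[:,:400]=cv2.resize(cv2.imread('pics/s7.png')[175:255,205:269],(400,500),interpolation=cv2.INTER_CUBIC)
w=cv2.imread('pics/w7.png')[v0:v0+100,u0:u0+100]; C[:w.shape[0]*4,400:800]=cv2.resize(w,(400,w.shape[0]*4),interpolation=cv2.INTER_CUBIC)
cv2.imwrite('pics/v9.png',C)
```

```text
w7 cap if locked (np.float64(255.53668534086108), np.float64(96.38132605606475)) if lifted (np.float64(255.5545934638277), np.float64(96.48843697100827)) collar ctr (np.float64(255.3914163768939), np.float64(95.51245281731642))
s7 cap if locked (np.float64(236.46472810715494), np.float64(205.4874619875059)) if lifted (np.float64(236.3812834294237), np.float64(204.42527933018684)) collar ctr (np.float64(237.26634075805464), np.float64(215.6695352585416))
255 95
205 45
```

View pics/v9.png

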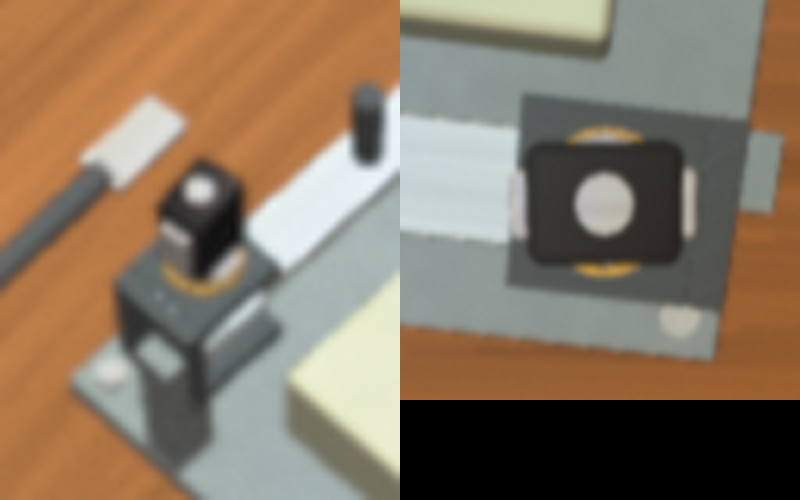

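The scene view has the cap at (237.0,205.2), against 205.5 predicted if locked and 204.4 if lifted. The buttons are out and the pin is upright. I'll get the cap height more sharply by centroids.

Run:
```python
from h import *
snap('top','t7')
def cen(fn,u,v,r):
    im=cv2.imread(f'pics/{fn}.png').astype(float).min(2)[v-r:v+r+1,u-r:u+r+1]
    w=np.clip(im-90,0,80); y,x=np.mgrid[-r:r+1,-r:r+1]; return u+(w*x).sum()/w.sum(), v+(w*y).sum()/w.sum()
print(proj('t7',[.5284,.0069,.178]))
for fn,u,v,r in (('s7',237,205,3),('w7',256,96,9),('t7',*map(int,np.round(proj('t7',[.5284,.0069,.178]))),3)):
    c=cen(fn,u,v,r); print(fn,c); globals()[fn]=(fn,*c)
for o in ([s7,t7],[s7,w7],[s7,t7,w7]): print(tri(o).round(4))
# reference: same method on the pin in the stand (true cap height .153)
s0=('scene0',*cen('scene0',139,269,3)); t0=('top0',*cen('top0',415,220,3)); print('ref',tri([s0,t0]).round(4))
```

```text
(np.float64(292.5838305497656), np.float64(188.8863177376916))
s7 (np.float64(236.523598820059), np.float64(204.94026548672565))
w7 (np.float64(255.47836427804205), np.float64(95.52892435169557))
t7 (np.float64(nan), np.float64(nan))
[nan nan nan]
[0.529  0.0069 0.181 ]
[nan nan nan]
ref [ 0.4573 -0.2679  0.1558]<stdin>:5: RuntimeWarning: invalid value encountered in scalar divide
```

The fixed scene camera gives a bias-free check: compare the brass collar's lower rim before (s5) and after (s7). 5 mm down should be about 1 px.

Run:
```python
from h import *
# brass = red-blue; lower-rim position by half-height crossing per column
for fn in ('scene0','s3','s5','s7'):
    im=cv2.imread(f'pics/{fn}.png').astype(float); d=im[:,:,2]-im[:,:,0]; out=[]
    for u in range(234,242):
        c=d[214:227,u]; i=int(np.argmax(c)); h=c[i]/2
        j=next((k for k in range(i,12) if c[k+1]<h<=c[k]),None); out.append(np.nan if j is None else round(214+j+(c[j]-h)/(c[j]-c[j+1]),2))
    print(fn,out)
for a in (0,.005): print([round(proj('s7',[.5284+.017*np.cos(t),.0069+.017*np.sin(t),.1328-a])[1],2) for t in (-2.0,-1,-.85)])
```

```text
scene0 [np.float64(219.97), np.float64(220.33), np.float64(220.52), np.float64(220.6), np.float64(220.5), np.float64(220.3), np.float64(219.84), np.float64(219.34)]
s3 [np.float64(220.01), np.float64(220.37), np.float64(220.59), np.float64(220.64), np.float64(220.58), np.float64(220.33), np.float64(219.91), np.float64(219.38)]
s5 [np.float64(220.03), np.float64(220.37), np.float64(220.6), np.float64(220.67), np.float64(220.57), np.float64(220.36), np.float64(219.91), np.float64(219.39)]
s7 [np.float64(221.3), np.float64(221.72), np.float64(221.86), np.float64(221.94), np.float64(221.92), np.float64(221.72), np.float64(221.36), np.float64(220.82)]
[np.float64(217.07), np.float64(220.26), np.float64(220.31)]
[np.float64(218.05), np.float64(221.23), np.float64(221.28)]
```

The collar's rim sits 1.3 px lower than before, so it is held down at least 5 mm and the pin is locked. Handing in.

```bash
python3 -c "
from plant import ctrl; print(ctrl.get_state()['wrist_force']); print(ctrl.hand_in())"
```

```text
[-0.51162489  0.41161309 -0.16056682]
the job is handed in; nothing more can be done
None
```

The gate is shut and the pin is locked through fork and gate with the collar held down about 5 mm and its buttons out; the job was handed in at about 15 s with no verdict returned, and I touched none of the bystanders, but the two look-alike pins had toppled onto the bench by my third look, apparently untouched by the arm.

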